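# Make the modelling turntable safe

## Robot

A 6-joint arm with a two-finger parallel gripper is mounted at the origin on the work surface. World frame = base frame: x ahead of the robot, y to its left, z up, the work surface at z = 0. Lengths are in m, angles in rad, forces in N, time in s.
With the tool pointing down it reaches from about 0.375 to 0.9 m from the base axis. Payload 3.1 kg.
Tool frame: the origin (TCP) lies midway between the tips of the shut fingers; the grasp point (between the pads) lies 19 mm behind it; z points along the fingers, y is the line along which they close (so a half turn about z gives the same grasp; the last joint's range is limited). The gripper opens to 85 mm and grips with 20 to 120 N. Pads are 22 mm wide; open, the fingers measure 114 mm over their backs; the gripper's body (76 mm by 85 mm) begins 54 mm behind the grasp point. The pads swing forward as they close: fully open they stand 13 mm farther back than shut.
Start: joints at [-0.178, 0.527, 1.433, -0, 1.181, -0.178], TCP at [0.625, 0, 0.231] pointing down, gripper open.
Joint ranges: [-3.08, 3.08], [-0.75, 2.2], [0.22, 2.44], [-1.43, 4.57], [0, 2.65], [-2.85, 2.85]. Speed limits (rad/s): [2.79, 2.79, 3.14, 3.14, 3.14, 3.14].

## Interface

Orientations are given as a unit quaternion [w, x, y, z].
In Python, from bench import robot, eyes gives the robot as it stands.
- The arm moves only by the tool drive_tool, never from a script. Its argument "motion" is a list of rows, each an object with "offset": the shift along the tool's x, y, z normalised to -1 to 1, where 1 is 15 cm, a list of three; "dr": the turn, a rotation vector about the tool's x, y, z normalised to -1 to 1, where 1 is pi rad, a list of three. In form: [{"offset": [dx, dy, dz], "dr": [ax, ay, az]}, ...]. A call has 1 to 5 rows; each row is the pose to reach, as a shift and turn from the pose commanded when the call began, along the tool's axes at that moment, turning the shorter way round; what a row does not reach only later rows make up. A row lasts 1/10 s, in which the tool goes at most 50 mm and 8.59 degrees, less where a joint would pass 70% of its speed; a pose out of reach is approached as far as the arm can. A call with a number of a shift or a turn outside -1 to 1 is refused whole. A call with a gripper value outside its range is refused whole. "jaw" is the gripper's target within -1 to 1 (fully open at 1, half-way at 0, shut at -1), set as the call begins (left out, the last holds). The fingers move at their own pace and stop on an object; "squeeze" is the grip in N (left out, the last holds). Time passes only in rows, so rows that repeat a pose let the fingers close. It gives the time, the measured TCP pose, the force, the opening and the grip force at its end, in the units of the state.
- robot.state(): the state, without advancing time (a new reading comes with each control period).
- eyes.get_image(name): name is "scene" or "side" or "wrist"; returns a dict with "img" (384x512x3 uint8, red, green, blue), "intrinsics" (3x3 intrinsics, pixels), "camera_from_world" (4x4, takes a point from world to camera coordinates); the wrist camera has in their place "tool_from_camera" (4x4, takes a point from camera to tool coordinates, whose origin is the TCP and whose axes are the flange's). Camera axes: x right, y down, z forward; pixel columns grow to the right and rows downward; lengths in m; the calibration is good to about 2 mm. A picture is of the moment at which its call begins: read the wrist's pose just before it. There is no depth.
- robot.close_job(): hands the job in; it is judged then, once.
The state is a dict: "clock": time; "joints": joint angles; "qd": joint speeds; "effort": joint torques, N m; "eef_pos": TCP position; "orientation": TCP orientation; "ft_force": force on the tool from outside, world axes, zero at the start; "moment": the same for the moment, N m; "gripper_width": finger opening in m; "finger_force": force on a finger pad.
Only numpy, scipy, OpenCV 4.12 (cv2) and the standard library are available. Lean on these libraries where they do the work, as an engineer would, in place of code of your own. Each camera call takes 0.05 s, during which the arm holds its last target. There are 200 camera calls.

## Task

Make the motorised modelling turntable safe before anyone works on the terracotta cat: first press the red mushroom stop button gently all the way down, so that it stays in, and then push the black-knobbed brake lever beside the turntable right over to its other stop. Use only the fingertips or the outside of the fingers, leave the green and blue buttons alone, and do not disturb the cat, jar, bowl or brush.

Things in the scene. Friction and masses are not known exactly. Their poses are not given: they have to be found in the camera images.
- stop_top (a point): Centre of the top face of the red mushroom stop button: head 38 mm across and 12 mm thick, flat top 26 mm across, on a yellow collar 48 mm across that stands 12 mm above the box. When out, the top is 36 mm above the top of the control box (86 mm above the bench). It moves straight down.
- stop (a joint): How far the red stop button is pressed in, in m: 0 out, 0.010 fully in (hard stop). It starts at 0 to 1 mm. It has no return spring: it resists with about 4 N and stays where it is left.
- start_top (a point): Centre of the top of the green start button, 28 mm across, in a black collar 44 mm across; its top is 22 mm above the box (72 mm above the bench). To be left alone.
- start (a joint): How far the green button is pressed, in m (0 to 0.006, springs back).
- jog_top (a point): Centre of the top of the blue jog button, same size as the green one. To be left alone.
- jog (a joint): How far the blue button is pressed, in m (0 to 0.006, springs back).
- control_box: Grey control box, fixed to the bench, 90 (x) by 250 (y) by 50 mm high; origin at the centre of its underside. The three buttons stand in a row along its y axis, 70 mm apart, in any order.
- turntable: Motorised turntable fixed to the bench: green foot and aluminium wheel 200 mm across, wheel top 50 mm above the bench; origin at the centre of its underside. It does not turn. The brake lever stands 165 mm from its axis, on its robot side (its -x side).
- brake_base: Grey block of the brake lever, fixed, 70 (x) by 50 (y) by 25 mm high, with a pivot cylinder up to 37 mm above the bench; origin at the centre of its underside. The lever swings in the block's x-z plane about a pivot 24 mm above the origin, from leaning to -x towards +x. The block's x axis is the turntable's y axis.
- brake_tip (a point): Centre of the black ball knob, 28 mm in diameter, at the end of the brake lever, 90 mm from the pivot on a 10 mm steel rod. It lies 43 mm to the block's -x side and 103 mm above the bench at joint 0, 114 mm high when upright, and 43 mm to the +x side at the other stop.
- brake (a joint): Angle of the brake lever, rad: 0 leaning to the block's -x (brake off), 0.5 upright, 1.0 leaning to the block's +x against the other stop (brake on). It starts at 0 to 0.15, needs about 2 N at the knob and stays where it is left.
- cat: Terracotta sitting cat, loose on the wheel, about 105 mm across its foot with the tail and 137 mm tall (top 187 mm above the bench); origin at the centre of its underside. Not to be disturbed.
- jar: Amber glass jar with white lid, 60 mm across, 85 mm tall, loose on the bench beyond the other things; origin at the centre of its underside. Not to be disturbed.
- bowl: Small blue bowl, 84 mm across, 40 mm tall, loose on the bench behind the control box (its +x side); origin at the centre of its underside. Not to be disturbed.
- brush: Brush 170 mm long, 42 mm wide and 20 mm high, lying loose on the bench in front of the control box (its -x side), along the box; its x axis is its length. Not to be disturbed.

How it is judged:
On the way, in this order (a step that is already met when the one before it is completed fails the run):
1. the red stop button is pressed down (over 7.5 of its 10 mm) while the brake is still off (value of joint stop above 0.0075 m and value of joint brake below 0.3 rad), for 0.1 s.
2. the brake lever is pushed over to its other stop (value of joint brake above 0.88 rad), for 0.1 s.
At the end, for the whole second after the job is handed in: The red stop button stays pressed in by more than 7.5 of its 10 mm, the brake lever rests beyond 0.88 of its 1.0 rad, the green and blue buttons are up, and the cat, jar, bowl and brush are within 10 mm of where they started (value of joint stop above 0.0075 m and value of joint brake above 0.88 rad and value of joint each of start, jog below 0.001 m and distance of each of cat, jar, bowl, brush from where it was at the start of the episode below 0.01 m); the robot touches nothing.
It fails at once if the green or the blue button is pressed (by more than 2 mm) (value of joint any of start, jog above 0.002 m).
It fails at once if the cat, jar, bowl or brush is moved by more than 10 mm, lifted, or tipped (distance of any of cat, jar, bowl, brush from where it was at the start of the episode above 0.01 m or angle between any of cat, jar, bowl's own z axis and vertical above 0.3 rad).
It fails at once if the stop button is hit hard (over 40 N) (contact force between anything else and stop above 40 N).
It fails at once if the stop button or the brake lever is worked with the arm or gripper body instead of the fingers (contact force between the arm and stop above 2 N or contact force between the arm and brake above 2 N).
It also fails if it takes over 51 s, if anything falls off the work surface, if the arm or the gripper's body presses on something with over 40 N, if the wrist force passes 120 N, or if a joint passes its speed limit or range.

## Working session

There is one attempt and no reset: what is moved stays moved. The work goes in short steps, Python scripts to look and compute and a tool call to move; the robot and the scene stay as the last step left them, time stands still between calls to the robot, and variables do not carry over. Pictures are saved under pics/ and viewed, at most 10 in all, crops included, and the job is handed in when it is done.

Besides the shell and the picture viewer there is one more tool, called after "Emit:" by a JSON object that holds its "op" and its "data", one argument or row to a line. drive_tool: Moves the arm, as the interface text tells. Its arguments: {"type":"object","properties":{"motion":{"type":"array"},"jaw":{"type":"number"},"squeeze":{"type":"number"}},"required":["motion"]}

```bash
mkdir -p pics
cat > h.py <<'E'
import numpy as np, cv2
from bench import robot, eyes
def grab(n):
    d=eyes.get_image(n); return d
def ray(d,u,v):
    K=np.array(d["intrinsics"]);T=np.array(d["camera_from_world"])
    R=T[:3,:3];t=T[:3,3]
    return -R.T@t, R.T@np.linalg.solve(K,[u,v,1])
def onz(d,u,v,z):
    c,r=ray(d,u,v); return c+r*(z-c[2])/r[2]
def proj(d,p):
    K=np.array(d["intrinsics"]);T=np.array(d["camera_from_world"])
    q=K@(T[:3,:3]@p+T[:3,3]); return q[:2]/q[2]
def tri(d1,p1,d2,p2):
    c1,r1=ray(d1,*p1);c2,r2=ray(d2,*p2)
    s=np.linalg.lstsq(np.c_[r1,-r2],c2-c1,rcond=None)[0]
    a=c1+r1*s[0];b=c2+r2*s[1]; return (a+b)/2,np.linalg.norm(a-b)
E
python3 - <<'E'
from h import *
import pickle
D={n:grab(n) for n in("scene","side")}
pickle.dump(D,open("d.pkl","wb"))
for n in D:
    cv2.imwrite(f"pics/{n}0.png",cv2.resize(D[n]["img"][:,:,::-1],(800,600)))
    print(n,ray(D[n],256,192))
print(robot.state())
E
```

```text
scene (array([ 1.2707489 , -0.75071851,  0.89065796]), array([-0.49808948,  0.57969693, -0.64520947]))
side (array([0.26532458, 0.5488272 , 0.58041071]), array([ 0.42204088, -0.69399277, -0.58351738]))
{'clock': 0.1, 'joints': array([-1.78537207e-01,  5.28365791e-01,  1.43382366e+00, -2.02499541e-05,
        1.18141091e+00, -1.78490319e-01]), 'qd': array([ 0.00153114, -0.00104705, -0.00340936,  0.00173458,  0.00129192,
       -0.00039754]), 'effort': array([ 4.33945943e-04, -4.43301880e+01, -1.78587180e+01, -2.04061280e-04,
        3.88642526e-03,  1.10165692e-05]), 'eef_pos': array([6.24326674e-01, 1.22068944e-04, 2.30420296e-01]), 'orientation': array([-8.19254748e-04,  7.07120278e-01,  7.07092572e-01, -5.80200175e-04]), 'ft_force': array([ 0.30911163,  0.16373161, -0.49045151]), 'moment': array([-0.02901377,  0.00449671, -0.0551068 ]), 'finger_force': 0.0, 'gripper_width': 0.0854361695872924}
```

View pics/scene0.png

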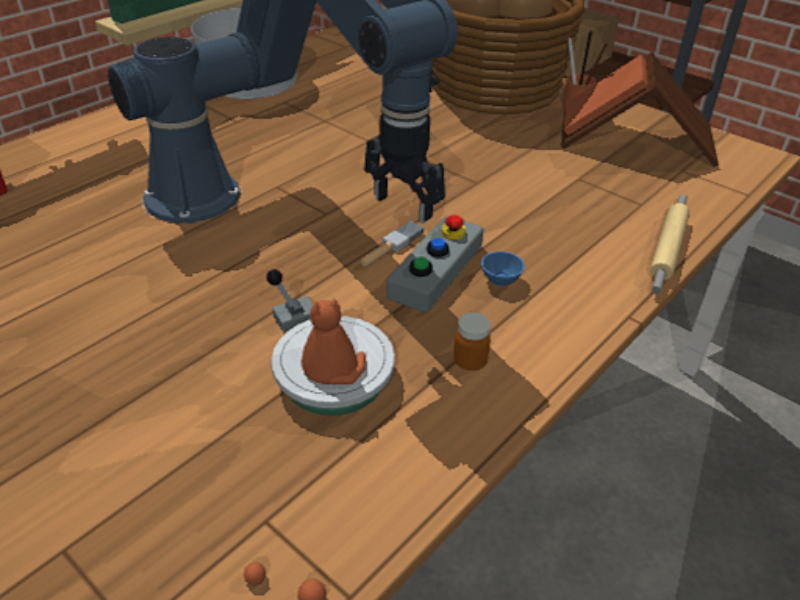

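View pics/side0.png

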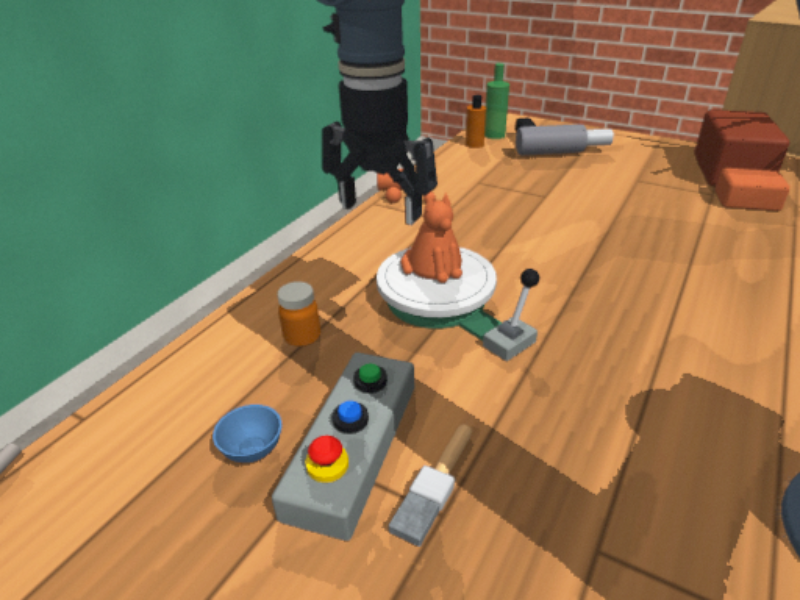

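Scene view (800×600): red head at (455,222), knob (275,277), green (421,266), blue (438,246). Side view: red head (325,448), knob (530,278), green (370,377), blue (350,412). Next I triangulate them.

Run:
```python
from h import *
import pickle
D=pickle.load(open("d.pkl","rb"))
S=512/800
seeds={"red":((455,222),(325,448)),"green":((421,265),(370,375)),"blue":((438,244),(350,411)),"knob":((275,277),(530,278))}
def mask(n,im):
    r,g,b=[im[...,i].astype(int) for i in range(3)]
    return {"red":(r>120)&(g<70)&(b<70),"green":(g>r+30)&(g>b+20),"blue":(b>r+60)&(b>g+30),"knob":(r<45)&(g<45)&(b<45)}[n].astype(np.uint8)
P={}
for n,(a,b) in seeds.items():
    c=[]
    for cam,s in(("scene",a),("side",b)):
        im=D[cam]["img"];m=mask(n,im)
        k,l,st,ce=cv2.connectedComponentsWithStats(m)
        u,v=int(s[0]*S),int(s[1]*S)
        lab=[i for i in range(1,k) if st[i,4]>8]
        i=min(lab,key=lambda i:np.hypot(ce[i][0]-u,ce[i][1]-v))
        c.append(ce[i]+0.0);print(n,cam,ce[i].round(1),st[i])
    p,e=tri(D["scene"],c[0],D["side"],c[1]);P[n]=p;print(n,p.round(4),"gap",round(e,4))
print([np.linalg.norm(P[a]-P[b]).round(4) for a,b in(("red","blue"),("blue","green"))])
for cam,uv in(("scene",(295,312)),("side",(511,338))):
    print("brake base",onz(D[cam],uv[0]*S,uv[1]*S,.025))
for cam,uv in(("scene",(333,360)),("side",(437,281))):
    print("wheel",onz(D[cam],uv[0]*S,uv[1]*S,.05))
```

```text
red scene [290.6 141. ] [285 138  12   8  64]
red side [207.6 287.7] [197 279  22  19 314]
red [0.5605 0.2333 0.0794] gap 0.0008
green scene [269.2 168. ] [265 164  10   9  66]
green side [236.3 238.3] [230 232  14  13 147]
green [0.5912 0.0957 0.0674] gap 0.0005
blue scene [280.  155.6] [276 152   9   8  61]
blue side [223.5 263. ] [216 256  16  15 183]
blue [0.5757 0.1642 0.0677] gap 0.0003
knob scene [175.1 177.2] [171 173   9   9  70]
knob side [338.8 177.6] [334 173  11  11  87]
knob [ 0.4681 -0.1495  0.1087] gap 0.0005
[np.float64(0.0717), np.float64(0.0702)]
brake base [ 0.48691313 -0.12584874  0.025     ]
brake base [ 0.47207727 -0.10576382  0.025     ]
wheel [ 0.64220489 -0.1814526   0.05      ]
wheel [ 0.622345   -0.15634292  0.05      ]
```

Emit:
{"op": "drive_tool", "data": {
  "motion": [
    {"offset": [1, -0.25, 0.2], "dr": [0, 0, 0]},
    {"offset": [1, -0.25, 0.2], "dr": [0, 0, 0]},
    {"offset": [1, -0.25, 0.2], "dr": [0, 0, 0]},
    {"offset": [1, -0.25, 0.2], "dr": [0, 0, 0]},
    {"offset": [1, -0.25, 0.2], "dr": [0, 0, 0]}
  ],
  "jaw": -1,
  "squeeze": 40
}}

```text
clock: 0.6
eef_pos: [0.5863, 0.1517, 0.2005]
orientation: [-0.001, 0.706, 0.708, -0.001]
ft_force: [-0.2, -1.1, -0.6]
gripper_width: 0.0123
finger_force: 0.0
```

Emit:
{"op": "drive_tool", "data": {
  "motion": [
    {"offset": [0.55, -0.18, 0.2], "dr": [0, 0, 0]},
    {"offset": [0.55, -0.18, 0.2], "dr": [0, 0, 0]},
    {"offset": [0.55, -0.18, 0.53], "dr": [0, 0, 0]},
    {"offset": [0.55, -0.18, 0.53], "dr": [0, 0, 0]},
    {"offset": [0.55, -0.18, 0.53], "dr": [0, 0, 0]}
  ]
}}

```text
clock: 1.1
eef_pos: [0.5608, 0.231, 0.1214]
orientation: [-0.0, 0.708, 0.707, -0.001]
ft_force: [-0.9, 0.5, 1.2]
gripper_width: -0.0003
finger_force: 0.0
```

Run:
```python
from h import *
s=robot.state();print(s["clock"],s["eef_pos"],s["orientation"],s["ft_force"],s["gripper_width"])
a=grab("scene")["img"][80:220,160:350];b=grab("side")["img"][100:360,150:400]
w=grab("wrist")["img"]
A=cv2.resize(a,(400,295),interpolation=3);B=cv2.resize(b,(400,416));W=cv2.resize(w,(400,300))
c=np.zeros((600,800,3),np.uint8);c[:295,:400]=A;c[300:,:400]=W;c[:416,400:]=B
cv2.imwrite("pics/c1.png",c[:,:,::-1])
```

```text
1.1 [0.56082497 0.23098441 0.12139377] [-3.65688100e-04  7.07660891e-01  7.06551353e-01 -1.05599497e-03] [-0.92311488  0.47142715  1.16904289] -0.00030536192036895215
```

View pics/c1.png

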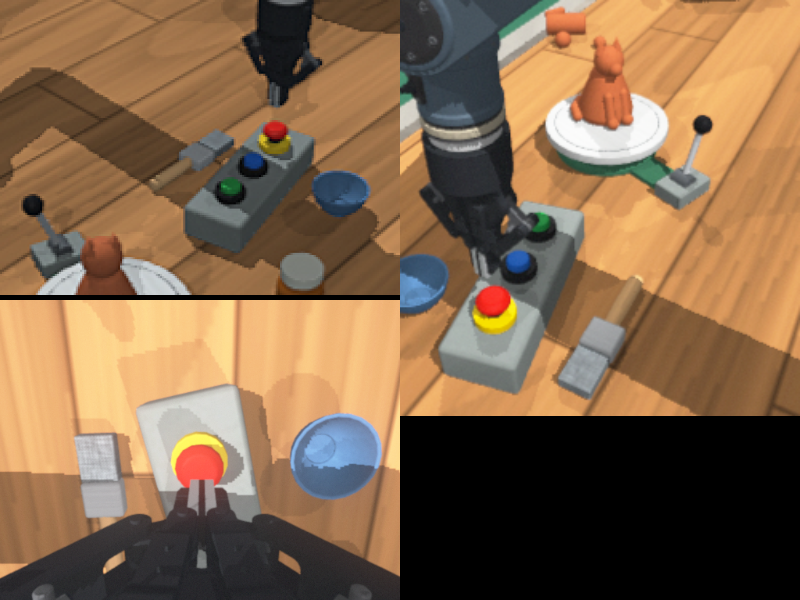

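The wrist view shows the red head (200,467) straight ahead of the shut fingertips. I descend slowly.

Emit:
{"op": "drive_tool", "data": {
  "motion": [
    {"offset": [0.013, 0, 0.05], "dr": [0, 0, 0]},
    {"offset": [0.013, 0, 0.1], "dr": [0, 0, 0]},
    {"offset": [0.013, 0, 0.15], "dr": [0, 0, 0]},
    {"offset": [0.013, 0, 0.2], "dr": [0, 0, 0]},
    {"offset": [0.013, 0, 0.2], "dr": [0, 0, 0]}
  ]
}}

```text
clock: 1.75
eef_pos: [0.5594, 0.2342, 0.0903]
orientation: [-0.001, 0.707, 0.707, -0.001]
ft_force: [-0.4, -0.9, 0.7]
gripper_width: 0.0001
finger_force: 0.0
```

Emit:
{"op": "drive_tool", "data": {
  "motion": [
    {"offset": [0, 0, 0.015], "dr": [0, 0, 0]},
    {"offset": [0, 0, 0.03], "dr": [0, 0, 0]},
    {"offset": [0, 0, 0.045], "dr": [0, 0, 0]},
    {"offset": [0, 0, 0.055], "dr": [0, 0, 0]},
    {"offset": [0, 0, 0.065], "dr": [0, 0, 0]}
  ]
}}

```text
clock: 2.25
eef_pos: [0.5607, 0.2346, 0.0825]
orientation: [0.0, 0.707, 0.707, 0.0]
ft_force: [-0.6, 0.6, 4.3]
gripper_width: 0.0001
finger_force: 2.0
```

Contact at ~4 N as expected; continuing.

Emit:
{"op": "drive_tool", "data": {
  "motion": [
    {"offset": [0, 0, 0.01], "dr": [0, 0, 0]},
    {"offset": [0, 0, 0.02], "dr": [0, 0, 0]},
    {"offset": [0, 0, 0.03], "dr": [0, 0, 0]},
    {"offset": [0, 0, 0.035], "dr": [0, 0, 0]},
    {"offset": [0, 0, 0.035], "dr": [0, 0, 0]}
  ]
}}

```text
clock: 2.75
eef_pos: [0.5606, 0.2346, 0.0767]
orientation: [0.0, 0.707, 0.707, 0.0]
ft_force: [0.1, 0.8, 2.7]
gripper_width: -0.0
finger_force: 1.3
```

Emit:
{"op": "drive_tool", "data": {
  "motion": [
    {"offset": [0, 0, 0.005], "dr": [0, 0, 0]},
    {"offset": [0, 0, 0.01], "dr": [0, 0, 0]},
    {"offset": [0, 0, 0.01], "dr": [0, 0, 0]},
    {"offset": [0, 0, 0.015], "dr": [0, 0, 0]},
    {"offset": [0, 0, 0.015], "dr": [0, 0, 0]}
  ]
}}

```text
clock: 3.25
eef_pos: [0.5607, 0.2346, 0.076]
orientation: [0.0, 0.707, 0.707, 0.0]
ft_force: [-2.4, 0.1, 10.9]
gripper_width: 0.0
finger_force: 5.7
```

10.9 N at z = 0.076, so the button is at its hard stop. I go up and measure the brake block and wheel from the clear views.

Emit:
{"op": "drive_tool", "data": {
  "motion": [
    {"offset": [0, 0, -0.1], "dr": [0, 0, 0]},
    {"offset": [0, 0, -0.4], "dr": [0, 0, 0]},
    {"offset": [0, 0, -0.7], "dr": [0, 0, 0]},
    {"offset": [0, 0, -1], "dr": [0, 0, 0]},
    {"offset": [0, 0, -1], "dr": [0, 0, 0]}
  ]
}}

```text
clock: 3.75
eef_pos: [0.5647, 0.2355, 0.2319]
orientation: [0.004, 0.707, 0.707, 0.006]
ft_force: [0.4, 0.3, 0.5]
gripper_width: 0.0001
finger_force: 0.0
```

Run:
```python
from h import *
import pickle
D={n:grab(n) for n in("scene","side")};pickle.dump(D,open("d2.pkl","wb"))
S=D["scene"];V=D["side"]
# red centroid now
m=[]
for d,roi in((S,(270,125,40,40)),(V,(180,260,60,50))):
    x,y,w,h=roi;i=d["img"][y:y+h,x:x+w].astype(int)
    k=(i[...,0]>120)&(i[...,1]<70)&(i[...,2]<70);v,u=np.nonzero(k);m.append((u.mean()+x,v.mean()+y))
print("red",tri(S,m[0],V,m[1]))
# wheel: white pixels onto z=.05, circle centre by hull extremes
for n,d,(x,y,w,h) in(("scene",S,(165,185,100,90)),("side",V,(230,150,100,65))):
    i=d["img"][y:y+h,x:x+w];hsv=cv2.cvtColor(i,cv2.COLOR_RGB2HSV)
    k=((hsv[...,1]<45)&(hsv[...,2]>150)).astype(np.uint8)
    c=max(cv2.findContours(k,0,1)[0],key=cv2.contourArea);q=cv2.convexHull(c)[:,0]+[x,y]
    W=np.array([onz(d,*p,.05)[:2] for p in q],np.float32)
    print(n,"wheel",cv2.minEnclosingCircle(W))
c=np.zeros((450,800,3),np.uint8)
c[:,:400]=cv2.resize(S["img"][165:220,165:214],(400,450),interpolation=2);c[:,400:]=cv2.resize(V["img"][165:235,300:362],(400,450),interpolation=2)
cv2.imwrite("pics/c2.png",c[:,:,::-1])
```

```text
red (array([0.55977967, 0.23306357, 0.07021953]), np.float64(0.00031215728399894814))
scene wheel ((0.624312162399292, -0.19117611646652222), 0.09622804075479507)
side wheel ((0.6282176375389099, -0.16531234979629517), 0.10567867010831833)
```

View pics/c2.png

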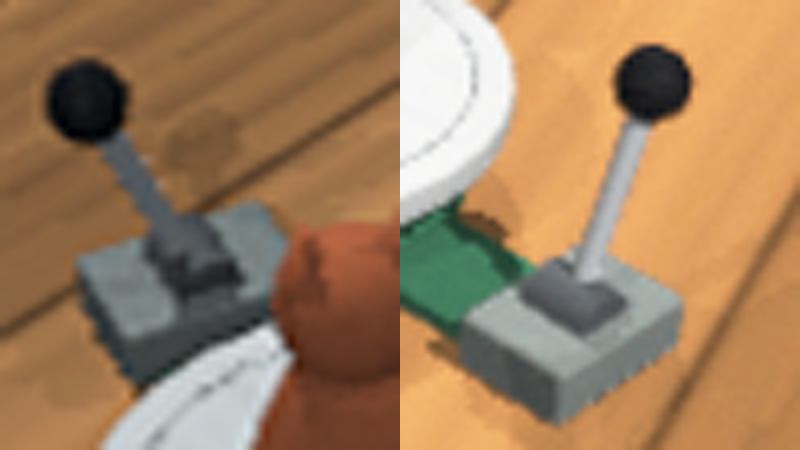

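The red head has dropped 9 mm. In this picture the block's top corners are at (462,320), (560,375), (682,300) on the right (side view) and (78,262), (265,205), (125,338) on the left (scene view).

Run:
```python
from h import *
import pickle
D=pickle.load(open("d2.pkl","rb"))
f=lambda cam,u,v:onz(D["side"],300+(u-400)*62/400,165+v*70/450,.025)[:2] if cam else onz(D["scene"],165+u*49/400,165+v*55/450,.025)[:2]
for cam,L in((1,[(462,320),(560,375),(682,300)]),(0,[(125,338),(78,262),(265,205)])):
    a,b,c=[f(cam,*p) for p in L]
    for p,q in((a,b),(b,c)):print(cam,"edge",(q-p).round(4),np.linalg.norm(q-p).round(4),np.degrees(np.arctan2(*(q-p)[::-1])).round(1))
    print("centre",((a+c)/2).round(4))
```

```text
1 edge [-0.0427  0.012 ] 0.0443 164.3
1 edge [-0.0235 -0.0606] 0.065 -111.2
centre [ 0.4769 -0.1162]
0 edge [-0.0413  0.0149] 0.0439 160.2
0 edge [0.0246 0.0646] 0.0691 69.1
centre [ 0.4822 -0.1206]
```

Both views agree: block centre (0.479,-0.118), swing direction about 70.5°, and knob 33 mm to the -x side. I go behind the knob, then turn 19.5° and descend.

Emit:
{"op": "drive_tool", "data": {
  "motion": [
    {"offset": [-1, -0.25, 0], "dr": [0, 0, 0]},
    {"offset": [-1, -0.25, 0], "dr": [0, 0, 0]},
    {"offset": [-1, -0.25, 0], "dr": [0, 0, 0]},
    {"offset": [-1, -0.25, 0], "dr": [0, 0, 0]},
    {"offset": [-1, -0.25, 0], "dr": [0, 0, 0]}
  ]
}}

```text
clock: 4.35
eef_pos: [0.5217, 0.0832, 0.223]
orientation: [-0.002, 0.708, 0.706, -0.001]
ft_force: [-0.0, 0.2, 0.9]
gripper_width: 0.0002
finger_force: 0.0
```

Emit:
{"op": "drive_tool", "data": {
  "motion": [
    {"offset": [-1, -0.25, 0], "dr": [0, 0, 0]},
    {"offset": [-1, -0.25, 0], "dr": [0, 0, 0]},
    {"offset": [-1, -0.25, 0], "dr": [0, 0, 0]},
    {"offset": [-1, -0.25, 0], "dr": [0, 0, 0]},
    {"offset": [-1, -0.25, 0], "dr": [0, 0, 0]}
  ]
}}

```text
clock: 4.85
eef_pos: [0.4855, -0.0655, 0.2238]
orientation: [-0.001, 0.708, 0.706, 0.0]
ft_force: [0.3, -0.1, 0.5]
gripper_width: -0.0
finger_force: 0.0
```

Emit:
{"op": "drive_tool", "data": {
  "motion": [
    {"offset": [-0.875, -0.23, 0], "dr": [0, 0, 0.108]},
    {"offset": [-0.875, -0.23, 0], "dr": [0, 0, 0.108]},
    {"offset": [-0.875, -0.23, 0], "dr": [0, 0, 0.108]},
    {"offset": [-0.875, -0.23, 0], "dr": [0, 0, 0.108]},
    {"offset": [-0.875, -0.23, 0], "dr": [0, 0, 0.108]}
  ]
}}

```text
clock: 5.35
eef_pos: [0.4516, -0.1953, 0.224]
orientation: [-0.001, 0.816, 0.578, 0.0]
ft_force: [0.1, -0.4, 0.7]
gripper_width: 0.0001
finger_force: 0.0
```

Run:
```python
from h import *
from scipy.spatial.transform import Rotation as R
s=robot.state();q=s["orientation"];M=R.from_quat(q[[1,2,3,0]]).as_matrix()
print(s["eef_pos"],s["gripper_width"]);print(M.round(3))
t=np.array([.468-.05*.334,-.1495-.05*.943,.095])
print("shift units",(M.T@(t-s["eef_pos"])/.15).round(3))
```

```text
[ 0.45156155 -0.19529616  0.22404928] 0.00010518988783294476
[[ 0.332  0.943 -0.001]
 [ 0.943 -0.332  0.002]
 [ 0.001 -0.001 -1.   ]]
shift units [-0.01   0.002  0.86 ]
```

Emit:
{"op": "drive_tool", "data": {
  "motion": [
    {"offset": [0, 0, 0.3], "dr": [0, 0, 0]},
    {"offset": [0, 0, 0.6], "dr": [0, 0, 0]},
    {"offset": [0, 0, 0.86], "dr": [0, 0, 0]},
    {"offset": [0, 0, 0.86], "dr": [0, 0, 0]},
    {"offset": [0, 0, 0.86], "dr": [0, 0, 0]}
  ]
}}

```text
clock: 5.85
eef_pos: [0.4514, -0.1948, 0.0954]
orientation: [-0.001, 0.816, 0.579, -0.0]
ft_force: [0.5, -0.8, 1.3]
gripper_width: -0.0001
finger_force: 0.0
```

Emit:
{"op": "drive_tool", "data": {
  "motion": [
    {"offset": [0.05, 0, 0], "dr": [0, 0, 0]},
    {"offset": [0.1, 0, 0], "dr": [0, 0, 0]},
    {"offset": [0.15, 0, 0], "dr": [0, 0, 0]},
    {"offset": [0.2, 0, 0], "dr": [0, 0, 0]},
    {"offset": [0.25, 0, 0], "dr": [0, 0, 0]}
  ]
}}

```text
clock: 6.35
eef_pos: [0.4644, -0.1617, 0.0966]
orientation: [0.002, 0.816, 0.578, 0.0]
ft_force: [0.4, -3.7, 1.3]
gripper_width: -0.0002
finger_force: 1.4
```

Run:
```python
from h import *
s=robot.state();print(s["eef_pos"],s["ft_force"])
c=np.zeros((300,800,3),np.uint8)
c[:,:400]=cv2.resize(grab("scene")["img"][120:240,120:280],(400,300));c[:,400:]=cv2.resize(grab("side")["img"][120:255,250:430],(400,300))
cv2.imwrite("pics/c3.png",c[:,:,::-1])
```

```text
[ 0.46438632 -0.16165115  0.09660027] [ 0.37959235 -3.70728883  1.28696498]
```

View pics/c3.png

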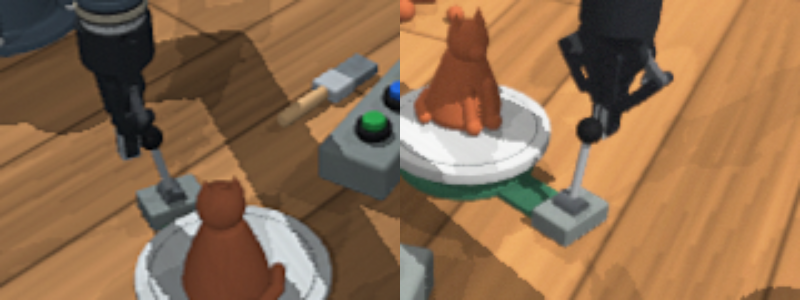

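The fingers are against the knob (590,130 in the side crop), with 3.7 N back-force and the cat clear. I keep pushing, about 65 mm to go.

Emit:
{"op": "drive_tool", "data": {
  "motion": [
    {"offset": [0.05, 0, 0], "dr": [0, 0, 0]},
    {"offset": [0.1, 0, 0], "dr": [0, 0, 0]},
    {"offset": [0.15, 0, 0], "dr": [0, 0, 0]},
    {"offset": [0.2, 0, 0], "dr": [0, 0, 0]},
    {"offset": [0.25, 0, 0], "dr": [0, 0, 0]}
  ]
}}

```text
clock: 6.95
eef_pos: [0.4761, -0.1253, 0.0954]
orientation: [-0.0, 0.816, 0.578, -0.0]
ft_force: [-0.5, -1.4, -0.5]
gripper_width: 0.0
finger_force: 1.0
```

Emit:
{"op": "drive_tool", "data": {
  "motion": [
    {"offset": [0.04, 0, 0], "dr": [0, 0, 0]},
    {"offset": [0.08, 0, 0], "dr": [0, 0, 0]},
    {"offset": [0.12, 0, 0], "dr": [0, 0, 0]},
    {"offset": [0.14, 0, 0], "dr": [0, 0, 0]},
    {"offset": [0.15, 0, 0], "dr": [0, 0, 0]}
  ]
}}

```text
clock: 7.45
eef_pos: [0.483, -0.1043, 0.0954]
orientation: [-0.0, 0.816, 0.578, -0.0]
ft_force: [-1.6, -1.6, -1.4]
gripper_width: -0.0001
finger_force: 1.2
```

Emit:
{"op": "drive_tool", "data": {
  "motion": [
    {"offset": [0.01, 0, 0], "dr": [0, 0, 0]},
    {"offset": [0.02, 0, 0], "dr": [0, 0, 0]},
    {"offset": [0.03, 0, 0], "dr": [0, 0, 0]},
    {"offset": [0.035, 0, 0], "dr": [0, 0, 0]},
    {"offset": [0.035, 0, 0], "dr": [0, 0, 0]}
  ]
}}

```text
clock: 7.95
eef_pos: [0.4839, -0.1026, 0.0954]
orientation: [0.001, 0.816, 0.579, -0.002]
ft_force: [-7.0, -12.3, -2.7]
gripper_width: 0.0001
finger_force: 7.3
```

Emit:
{"op": "drive_tool", "data": {
  "motion": [
    {"offset": [0.01, 0, 0], "dr": [0, 0, 0]},
    {"offset": [0.02, 0, 0], "dr": [0, 0, 0]},
    {"offset": [0.02, 0, 0], "dr": [0, 0, 0]}
  ]
}}

```text
clock: 8.25
eef_pos: [0.4841, -0.1023, 0.0955]
orientation: [0.002, 0.815, 0.58, -0.004]
ft_force: [-10.7, -23.0, -2.5]
gripper_width: 0.0002
finger_force: 12.9
```

Emit:
{"op": "drive_tool", "data": {
  "motion": [
    {"offset": [-0.2, 0, 0], "dr": [0, 0, 0]},
    {"offset": [-0.4, 0, 0], "dr": [0, 0, 0]},
    {"offset": [-0.4, 0, -0.3], "dr": [0, 0, 0]},
    {"offset": [-0.4, 0, -0.6], "dr": [0, 0, 0]},
    {"offset": [-0.4, 0, -0.9], "dr": [0, 0, 0]}
  ]
}}

```text
clock: 8.75
eef_pos: [0.4661, -0.1536, 0.2319]
orientation: [-0.001, 0.817, 0.577, 0.0]
ft_force: [0.8, 0.2, -1.1]
gripper_width: 0.0002
finger_force: 0.0
```

Emit:
{"op": "drive_tool", "data": {
  "motion": [
    {"offset": [-0.5, 0, 0], "dr": [0, 0, 0]},
    {"offset": [-0.5, 0, 0], "dr": [0, 0, 0]},
    {"offset": [-0.5, 0, 0], "dr": [0, 0, 0]}
  ]
}}

```text
clock: 9.05
eef_pos: [0.4415, -0.2271, 0.2316]
orientation: [0.002, 0.817, 0.576, 0.001]
ft_force: [0.1, -0.5, 0.0]
gripper_width: -0.0001
finger_force: 0.0
```

Run:
```python
from h import *
D={n:grab(n) for n in("scene","side")}
c0=np.array([.479,-.118]);d=np.array([.334,.943])
for q in(.85,.9,1.0):
    a=q-.5;p=np.r_[c0+.09*np.sin(a)*d,.024+.09*np.cos(a)];print(q,p.round(4),[proj(D[n],p).round(1) for n in D])
P=[]
for n in D:
    p=proj(D[n],np.r_[c0+.043*d,.103]);x,y=(p-14).astype(int)
    m=(D[n]["img"][y:y+28,x:x+28].max(2)<45).astype(np.uint8)
    k,l,st,ce=cv2.connectedComponentsWithStats(m);i=1+np.argmax(st[1:,4]);P.append(ce[i]+[x,y]);print(n,P[-1].round(1),st[i])
print(tri(D["scene"],P[0],D["side"],P[1]))
c=np.zeros((300,800,3),np.uint8)
c[:,:400]=cv2.resize(D["scene"]["img"],(400,300));c[:,400:]=cv2.resize(D["side"]["img"],(400,300))
cv2.imwrite("pics/c4.png",c[:,:,::-1])
```

```text
0.85 [ 0.4893 -0.0889  0.1085] [array([197.3, 170.5]), array([320. , 188.7])]
0.9 [ 0.4907 -0.085   0.1069] [array([198.8, 170.5]), array([318.6, 190.1])]
1.0 [ 0.4934 -0.0773  0.103 ] [array([201.6, 170.8]), array([316., 193.])]
scene [201.  170.8] [10 10  9 10 69]
side [316.5 192.3] [ 9  9 12 12 99]
(array([ 0.49295767, -0.07896222,  0.10384762]), np.float64(9.030937519384709e-05))
```

View pics/c4.png

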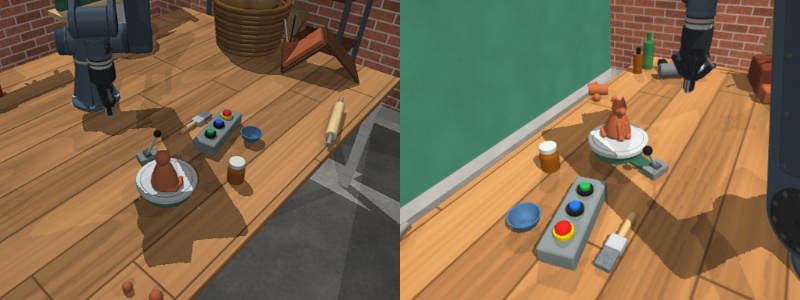

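The knob now measures (0.493,-0.079,0.104), which puts the lever at about 0.98 rad on its far stop. The views show the red button in, the other objects undisturbed and the arm clear.

```bash
python3 -c "
from bench import robot
print(robot.close_job())"
```

```text
the job is handed in; nothing more can be done
None
```

The job is handed in, though no verdict came back: the red stop button is pressed fully in, then the brake lever was pushed to its far stop (about 0.98 rad by camera), the other buttons and objects look undisturbed, and the arm is clear.

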